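# Re-leathered strop: bed it in the lever press and hold the press closed

## Task

The leather on this strop has just been glued down again, so press it while the glue grabs: lay the strop flat in the channel of the green lever press, leather up under the raised felt shoe, bare handle sticking out at the open end and the other end pushed fully home against the end stop, and let go of it. Then pull the spring-loaded lever down until its pointer stands in the green band, never well into the red (that squeezes the joint dry), keep it steadily in the green for at least three seconds, and finish there: the lever springs up when let go, so your program ends while you are still holding it down. Leave the carved corner piece on the left beside the drawing board where it lies.

Things in the scene. Friction and masses are not known exactly. Their poses are not given: they have to be found in the camera images.
- strop: Loose leather strop, 0.16 kg: beech slat 50 mm wide (x), 270 long (y), 14 thick, with a dark green-black leather strip 46 mm wide, 3 mm thick on top (z up), 17 mm over all. Origin: centre of its underside. Leather from y = -65 to +125 mm, the wood ends at +135; the bare pale handle is y = -135 to -65. Starts flat on the bench, leather up.
- leather_mid (a point): Middle of the leather's top face, in the strop's own axes: 30 mm along +y and 17 mm above the strop's origin.
- handle_mid (a point): Middle of the strop's bare handle: 100 mm along -y from the strop's origin, 7 mm above its underside. The handle is 50 mm wide, 14 mm thick, 70 mm long; free to be gripped across its width.
- bed (a point): On the wooden bed of the fixed green lever press, straight under the shoe's middle, 26 mm above the bench. Press axes: -x along the channel to the end stop, +x to its open end, +y towards the lever grip, z up. Bed to x = +83 mm; beyond it all is open, so a bedded strop's handle sticks out in free air. A strop that is home has its leather's middle right over this point.
- shoe: Pressing shoe: pale metal bar 130 mm (x) by 44 (y), 13 thick, grey felt below, hung on a spring under the ram. Origin: centre of its underside; lever up it is 57 mm above the bed (40 mm above a bedded strop's leather). It sinks 98 mm per rad of lever until it meets the work; then the ram goes on and squeezes the spring (5 N at first, 1000 N/m).
- lever (a joint): Lever angle, rad: 0 = up at rest (grip end 0.30 rad above level), grows as pulled down; level at 0.30, shoe meets a bedded strop at 0.41, green band 0.48 to 0.57, red 0.57 to 0.66 (hard stop). Springs back to 0 if let go; holding it in the green takes about 11 to 17 N. Black pointer needle on the lever; quadrant plate (white, green, red from the top) faces press +x.
- lever_grip (a point): Middle of the lever's black round grip, 200 mm from the pivot: 25 to 29 mm thick, 90 mm long, its long axis along the lever (this point's y axis, outwards), free on all sides. 267 mm above the bench with the lever up, 172 mm at 0.48, 155 mm at 0.57. From above it can be gripped across or pushed down.
- lever_pivot (a point): The lever's pivot axle on the press: 95 mm along press -y from the shoe's middle, 208 mm above the bench. The axle runs along press x; the lever swings in the upright plane through the shoe's middle.
- press: The whole fixed lever press; origin on the bench 26 mm under point bed, same axes. Column at press y = -63 to -121 mm. High parts: quadrant plate (top 258 mm, x about +21 mm, y = 9 to 48 mm), pivot cheeks (228 mm); ram guide (21 mm round the shoe's middle) from 135 mm up. Near it: a brush tin (105 mm high) by the stop end, a sloping board (edge 80 mm high) past the open end.
- end_stop (a point): Middle of the foot of the end stop's face at the closed end of the channel, 105 mm along press -x from point bed, at bed height; the stop is 20 mm high. Channel: 55 mm wide, steel fence at press y = -27.5 mm (18 mm high, x to +73 mm), low steel lip at y = +27.5 mm (6 mm high, x = -95 to +55). With the lever up the way in is under the shoe from the lever side (+y) or the open end.
- corner: Bystander: loose piece of carved pale moulding, a corner sample, 66 x 165 x 43 mm, lying on the bench at the far left beside the drawing board; origin at the centre of its underside.
- brush_tin: Obstacle: fixed grey round tin with brushes, 68 mm across, 105 mm high (brushes to about 200 mm), on the bench near the press's stop end on its lever side; leave room for the strop's end beside it. Origin at the centre of its underside.

How it is judged:
On the way, in this order (a step that is already met when the one before it is completed fails the run):
1. the strop lies home in the press's channel, leather up under the raised shoe, end against the stop, let go (x of leather_mid in the frame of bed between -0.004 and 0.007 m and y of leather_mid in the frame of bed between -0.005 and 0.005 m and z of leather_mid in the frame of bed between 0.013 and 0.021 m and angle between the y axis of strop and the x axis of bed, either way round below 0.05 rad and angle between strop's own z axis and vertical below 0.05 rad and contact force between the fingers and strop below 0.3 N and value of joint lever below 0.2 rad), for 0.3 s.
2. the lever is kept down in the green band, the shoe bearing on the leather, for 3 s (value of joint lever between 0.475 and 0.575 rad and contact force between shoe and strop above 8 N), for 2.8 s.
At the end, for the whole second after the job is handed in: The fingers hold the lever still in the green band (0.475 to 0.575 rad), the shoe pressing the strop with over 8 N; the strop lies flat in the channel, leather up, end within 7 mm of the stop, within 5 mm and 0.05 rad of the channel's middle line, not touched by the robot (all of step 2 and x of leather_mid in the frame of bed between -0.004 and 0.007 m and y of leather_mid in the frame of bed between -0.005 and 0.005 m and z of leather_mid in the frame of bed between 0.013 and 0.021 m and angle between the y axis of strop and the x axis of bed, either way round below 0.05 rad and angle between strop's own z axis and vertical below 0.05 rad and velocity of joint lever between -0.1 and 0.1 rad/s and contact force between the fingers and press above 2 N and contact force between each of the arm, the fingers and strop below 0.3 N); the arm keeps its last pose, push and grip.
It fails at once if the lever is pulled well into the red (value of joint lever above 0.61 rad).
It fails at once if the carved corner sample is shoved out of its place (distance of corner from where it was at the start of the episode above 0.03 m).
It also fails if it takes over 69 s, if anything falls off the work surface, if the arm or the gripper's body presses on something with over 40 N, if the wrist force passes 120 N, or if a joint passes its speed limit or range.

## Robot

A 6-joint arm with a two-finger parallel gripper is mounted at the origin on the work surface; the furniture and walls round the work are solid. World frame = base frame: x ahead of the robot, y to its left, z up, the work surface at z = 0. Lengths are in m, angles in rad, forces in N, time in s.
With the tool pointing down it reaches from about 0.3 to 0.775 m from the base axis. Payload 14.6 kg.
Tool frame: the origin (TCP) lies midway between the tips of the shut fingers; the grasp point (between the pads) lies 19 mm behind it (ctrl.hold_point_z is the distance from the TCP to the grasp point, in m); z points along the fingers, x is the direction in which the jaws open and shut, and the axes are right-handed (so a half turn about z gives the same grasp; the last joint's range is limited). The gripper opens to 94 mm and grips with 3 to 60 N. Pads are 16 mm wide; open, the fingers measure 119 mm over their backs; the gripper's body (75 mm by 177 mm) begins 78 mm behind the grasp point.
Start: joints at [1.185, 0.3, 1.521, -0, 1.321, -0.067], TCP at [0.172, 0.522, 0.205] pointing down, gripper open.
Joint ranges: [-3.03, 3.03], [-0.79, 2.21], [0.23, 2.52], [-1.04, 4.18], [0, 3.07], [-2.55, 2.55]. Speed limits (rad/s): [2.22, 2.22, 2.57, 3.14, 3.14, 3.14].

## Interface

Orientations are given as [roll, pitch, yaw] about the fixed x, y, z axes, in that order (R = Rz(yaw) Ry(pitch) Rx(roll)).
In Python, from station import ctrl, viewer, ticket, nets gives the robot as it stands.
- The arm moves only by the tool carry_out, never from a script. Its argument "commands" is one flat list of numbers, 7 for each row, row after row: the closure, from -1 (fully open) to 1 (shut), so that 0 is half open, then the shift along the world's x, y, z in cm, then the turn, a rotation vector about the world's x, y, z in rad. In form: [gripper, tx, ty, tz, ax, ay, az, gripper, tx, ty, tz, ax, ay, az, ...]. A call has 1 to 12 rows; each row is the pose to reach, as a shift and turn from the pose measured when the call began; what a row does not reach only later rows make up. A row lasts 1/12 s, in which the tool goes at most 41.7 mm and 7.16 degrees, less where a joint would pass 70% of its speed; a pose out of reach is approached as far as the arm can. A call with a gripper value outside its range is refused whole. The fingers move at their own pace and stop on an object; "force" is the grip in N (left out, the last holds). Time passes only in rows, so rows that repeat a pose let the fingers close. It gives the time, the measured TCP pose, the force and the opening at its end, in the units of the state.
- ctrl.get_obs(): the state, without advancing time (a new reading comes with each control period).
- viewer.camera(name): name is "scene" or "top" or "wrist"; returns (picture, depth): 480x640x3 uint8, blue, green, red; 480x640 float32, m along the optical axis (not along the pixel's ray), 0 where there is no reading.
- viewer.camera_info(name): a dict with "fx", "fy", "cx", "cy" (pixels), "R" (3x3) and "t" (3): a world point X has camera coordinates R X + t. Camera axes: x right, y down, z forward; pixel columns grow to the right and rows downward; lengths in m; the calibration is good to about 2 mm. A picture is of the moment at which its call begins: read the wrist's pose just before it. camera_info takes no time and is no camera call; for the wrist camera it gives the pose at the moment of the call.
- ticket.hand_in(): hands the job in, once; it reports no verdict.
Trained networks look in the newest picture that a camera, given by its name, has taken for a name from the list of things; names that differ only in an ending like _2 or _b are one class to them, and where a whole thing is asked for, a point or a joint stands for the part that bears it (a point fixed in the world has none). Each returns a list of dicts, best first, with "confidence" (0 to 1); they miss things now and then, are a little off and sometimes report something else, mostly with a low value. They report only what shows in the picture. A call takes as long as a camera call.
- nets.silhouettes(camera, thing): "region" (480x640 bool, what is visible of it) and "extent" ([left, top, right, bottom] in pixels, round what is visible of it).
The state is a dict: "time_s": time; "qpos": joint angles; "joint_vel": joint speeds; "tau": joint torques, N m; "ee_pos": TCP position; "eef_rot": TCP orientation; "force": force on the tool from outside, world axes, zero at the start; "moment": the same for the moment, N m; "grip_width": finger opening in m.
Only numpy, scipy, OpenCV 4.12 (cv2) and the standard library are available. Lean on these libraries where they do the work, as an engineer would, in place of code of your own. Each camera call takes 0.05 s, during which the arm holds its last target. There are 200 camera calls.

## Working session

There is one attempt and no reset: what is moved stays moved. The work goes in short steps, Python scripts to look and compute and a tool call to move; the robot and the scene stay as the last step left them, time stands still between calls to the robot, and variables do not carry over. Pictures are saved under pics/ and viewed, about 8 in all and at most 12, crops included, and the job is handed in when it is done.

Besides the shell and the picture viewer there is one more tool, called after ">>>" by a JSON object that holds its "method" and its "body". carry_out: Moves the arm, as the interface text tells. Its arguments: {"type":"object","properties":{"commands":{"type":"array","items":{"type":"number"}},"force":{"type":"number"}},"required":["commands"]}

```bash
mkdir -p pics; cat > h.py <<'E'
import numpy as np, cv2
from station import ctrl, viewer, ticket, nets
def cloud(cam):
    pic,d=viewer.camera(cam); i=viewer.camera_info(cam)
    v,u=np.mgrid[:480,:640]
    P=np.stack([(u-i['cx'])/i['fx']*d,(v-i['cy'])/i['fy']*d,d],-1)
    W=(P-np.array(i['t']))@np.array(i['R'])
    W[d<=0]=np.nan
    return pic,d,W
E
python3 - <<'E'
from h import *
o=ctrl.get_obs();print({k:np.round(v,3) for k,v in o.items()})
for c in ['top','scene']:
    pic,d,W=cloud(c); cv2.imwrite(f'pics/{c}1.png',pic)
    i=viewer.camera_info(c);print(c,'campos',-np.array(i['R']).T@np.array(i['t']),i['fx'])
    for t in ['strop','press','lever_grip','shoe','corner','brush_tin','lever']:
        for r in nets.silhouettes(c,t)[:2]:
            m=r['region']; p=W[m]; p=p[~np.isnan(p[:,0])]
            print(c,t,round(r['confidence'],2),r['extent'],m.sum(),np.round(np.median(p,0),3) if len(p) else '')
            if t=='strop' and len(p):
                q=p[:,:2].astype(np.float32);print(cv2.minAreaRect(q))
    np.save(f'{c}1.npy',W)
E
```

```text
{'time_s': np.float64(0.0), 'qpos': array([ 1.185,  0.3  ,  1.522,  0.   ,  1.321, -0.067]), 'joint_vel': array([-0.   ,  0.001, -0.   ,  0.002,  0.001, -0.   ]), 'tau': array([ 1.0000e-03, -5.3180e+01, -3.5274e+01,  7.1000e-02,  2.4000e-02,
       -0.0000e+00]), 'ee_pos': array([0.172, 0.522, 0.205]), 'eef_rot': array([-3.141e+00,  1.000e-03,  1.252e+00]), 'force': array([ 0.25 , -0.691,  0.719]), 'moment': array([-0.012,  0.037, -0.02 ]), 'grip_width': np.float64(0.094)}
top campos [ 0.23310651 -0.04537518  1.66433803] 579.150037220498
top strop 0.89 [217.9, 275.1, 310.9, 293.8] 1705 [0.372 0.113 0.016]
((0.3722999095916748, 0.11770223081111908), (0.27158358693122864, 0.05719242990016937), 86.42864227294922)
top press 0.9 [370.2, 203.8, 443.6, 287.5] 3209 [ 0.459 -0.25   0.098]
top lever_grip 0.75 [388.3, 206.6, 445.6, 289.6] 627 [ 0.391 -0.293  0.269]
top shoe 0.75 [381.1, 229.1, 425.2, 268.9] 454 [ 0.444 -0.247  0.097]
top corner 0.56 [196.5, 193.0, 225.0, 252.4] 1291 [0.548 0.267 0.03 ]
top brush_tin 0.77 [432.1, 249.4, 464.7, 281.4] 435 [ 0.406 -0.399  0.055]
top lever 0.97 [38
[... 260 characters left out ...]
9579888582229614), 86.0675048828125)
scene press 0.78 [281.1, 166.6, 368.8, 279.0] 4382 [ 0.463 -0.246  0.121]
scene press 0.39 [341.6, 306.8, 366.9, 375.1] 1468 [0.371 0.153 0.017]
scene lever_grip 0.63 [298.1, 167.8, 368.1, 204.6] 542 [ 0.402 -0.282  0.257]
scene shoe 0.73 [306.5, 227.0, 342.2, 250.1] 372 [ 0.443 -0.25   0.098]
scene shoe 0.38 [280.1, 167.3, 367.2, 278.6] 4103 [ 0.461 -0.242  0.123]
scene corner 0.87 [238.8, 360.2, 310.5, 395.1] 2155 [0.55  0.294 0.029]
scene brush_tin 0.83 [327.6, 217.1, 346.6, 248.5] 408 [ 0.391 -0.367  0.062]
scene lever 0.57 [301.9, 164.7, 368.1, 206.5] 569 [ 0.405 -0.282  0.254]
scene lever 0.37 [279.8, 166.3, 367.5, 278.0] 4063 [ 0.463 -0.242  0.123]
```

```bash
python3 - <<'E'
import cv2,numpy as np
t=cv2.imread('pics/top1.png')[180:320,180:480]; s=cv2.imread('pics/scene1.png')[150:400,220:420]
t=cv2.resize(t,None,fx=2.6,fy=2.6,interpolation=2)  
cv2.imwrite('pics/topc.png',t)
cv2.imwrite('pics/scc.png',cv2.resize(s,None,fx=2.4,fy=2.4,interpolation=2))
W=np.load('top1.npy').reshape(-1,3); 
# lever: points above 0.2 in region ; grip line
m=(W[:,2]>.235)&(W[:,0]>.28)&(W[:,0]<.6)&(W[:,1]<-.15)&(W[:,1]>-.42)
p=W[m];print(len(p));c=p.mean(0);u,s,v=np.linalg.svd(p[:,:2]-c[:2]);print(c,v[0],np.sqrt(s))
i=np.argsort(p[:,0]);print(np.round(p[i][::max(1,len(i)//25)],3))
# bed level points
m=(abs(W[:,2]-.026)<.006)&(W[:,0]>.3)&(W[:,0]<.6)&(W[:,1]<-.1)&(W[:,1]>-.4)
print(m.sum(),cv2.minAreaRect(W[m][:,:2].astype(np.float32)))
E
```

```text
865
[ 0.42750111 -0.2748706   0.32959374] [-0.83551212 -0.54947202] [1.71408903 0.70279465]
[[ 0.322 -0.323  0.284]
 [ 0.331 -0.318  0.291]
 [ 0.338 -0.328  0.291]
 [ 0.344 -0.315  0.283]
 [ 0.35  -0.324  0.288]
 [ 0.356 -0.33   0.274]
 [ 0.363 -0.312  0.28 ]
 [ 0.368 -0.317  0.28 ]
 [ 0.373 -0.308  0.279]
 [ 0.379 -0.295  0.273]
 [ 0.386 -0.298  0.273]
 [ 0.394 -0.306  0.27 ]
 [ 0.4   -0.293  0.265]
 [ 0.405 -0.267  0.247]
 [ 0.413 -0.265  0.244]
 [ 0.422 -0.277  0.248]
 [ 0.43  -0.258  0.247]
 [ 0.44  -0.268  0.248]
 [ 0.448 -0.279  0.244]
 [ 0.455 -0.282  0.245]
 [ 0.469 -0.259  0.239]
 [ 0.49  -0.245  0.238]
 [ 0.589 -0.164  0.654]
 [ 0.593 -0.158  0.667]
 [ 0.596 -0.15   0.669]
 [ 0.599 -0.171  0.659]]
668 ((0.4846159815788269, -0.29296138882637024), (0.22239385545253754, 0.21201391518115997), 84.8827896118164)
```

View pics/topc.png

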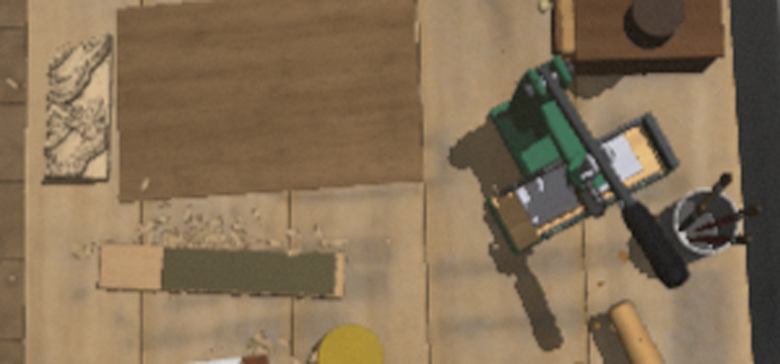

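View pics/scc.png

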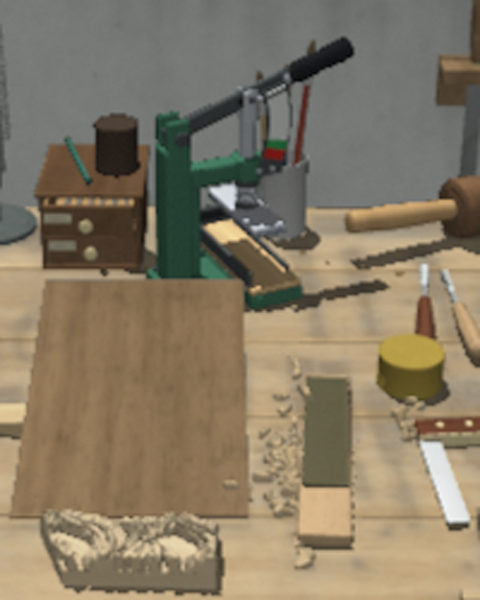

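Top crop: the strop lies with its handle on the left at (130,268) and leather to (340,275). The press channel runs from its open end at (505,230) to the stop at (665,145), and the lever grip is at (660,245). The scene crop agrees: handle nearest the camera, lever up. I'll work out the wrist camera's offset and then hover over the strop.

```bash
python3 - <<'E'
from h import *
i=viewer.camera_info('wrist');R=np.array(i['R']);print('pos',-R.T@np.array(i['t']),'fwd',R[2],'right',R[0],i['fx'])
E
```

```text
pos [0.0991065  0.54810233 0.38489862] fwd [ 0.25255401 -0.08281979 -0.96403182] right [3.13739177e-01 9.49509002e-01 6.20258161e-04] 382.60346009419925
```

>>> {"method": "carry_out", "body": {"commands": [-1, 8, -12, 3, 0, 0, -0.5, -1, 16, -24, 3, 0, 0, -1.0, -1, 20, -32, 3, 0, 0, -1.315, -1, 20, -32, 3, 0, 0, -1.315, -1, 20, -32, 3, 0, 0, -1.315, -1, 20, -32, 3, 0, 0, -1.315, -1, 20, -32, 3, 0, 0, -1.315, -1, 20, -32, 3, 0, 0, -1.315, -1, 20, -32, 3, 0, 0, -1.315, -1, 20, -32, 3, 0, 0, -1.315, -1, 20, -32, 3, 0, 0, -1.315, -1, 20, -32, 3, 0, 0, -1.315]}}

```text
time_s: 1.8
ee_pos: [0.3728, 0.2016, 0.2356]
eef_rot: [-3.141, -0.0, -0.068]
force: [0.4, 0.3, -0.4]
grip_width: 0.0935
```

```bash
cat >> h.py <<'E'
def strop(cam='wrist',zlo=.008,zhi=.03):
    pic,d,W=cloud(cam); r=nets.silhouettes(cam,'strop')
    if not r: return pic,W,None
    m=cv2.erode(r[0]['region'].astype(np.uint8),np.ones((3,3)))>0
    p=W[m];p=p[~np.isnan(p[:,0])]
    return pic,W,(r[0]['confidence'],r[0]['extent'],p)
E
python3 - <<'E'
from h import *
pic,W,r=strop(); cv2.imwrite('pics/w1.png',pic)
c,e,p=r;print(c,e,len(p),np.percentile(p[:,2],[5,50,95]))
q=p[(abs(p[:,2]-.015)<.008)];print(cv2.minAreaRect(q[:,:2].astype(np.float32)))
for y in (.1,.13,.16,.19,.22,.24):
    s=q[abs(q[:,1]-y)<.004]
    if len(s):print(y,np.round([s[:,0].min(),s[:,0].max(),s[:,2].mean()],4))
print(q[:,1].min(),q[:,1].max())
E
```

```text
0.77 [300.0, 156.5, 348.1, 379.2] 9202 [0.01308189 0.01647166 0.01813031]
((0.3697429597377777, 0.1280992180109024), (0.2568798065185547, 0.04906793683767319), 86.2387466430664)
0.1 [0.3447 0.392  0.0169]
0.13 [0.3471 0.3931 0.0171]
0.16 [0.3472 0.3959 0.0169]
0.19 [0.3506 0.3983 0.0144]
0.22 [0.3518 0.3996 0.014 ]
0.24 [0.3533 0.4017 0.014 ]
-0.0015421097823122341 0.2575722675527752
```

View pics/w1.png

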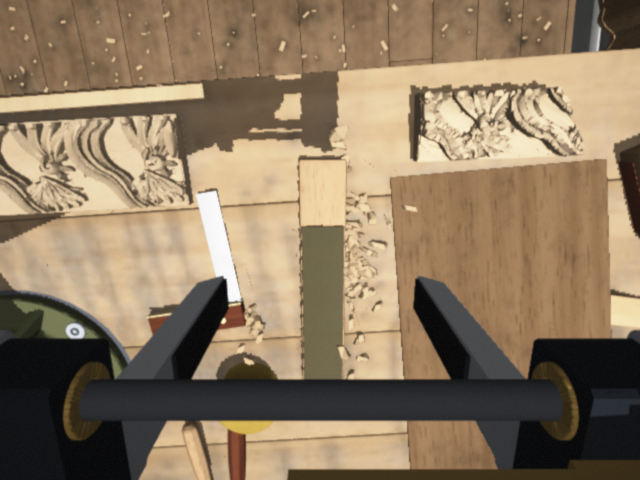

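Wrist view: handle at (323,190) with its far end at row 157, leather below it. The drawing board's edge, at column ~395, is close to the right finger. I'll check the board's height before going down.

```bash
python3 - <<'E'
import numpy as np
W=np.load('top1.npy').reshape(-1,3);W2=np.load('scene1.npy').reshape(-1,3)
for W in (W,W2):
  for y in (-.1,-.05,0,.05,.1,.15,.2,.23):
    print(y,end=' ')
    for x in np.arange(.39,.52,.01):
        s=W[(abs(W[:,0]-x)<.005)&(abs(W[:,1]-y)<.008)]
        print(int(1000*np.nanmax(s[:,2])) if len(s) else None,end=' ')
    print()
E
```

```text
-0.1 4 10 4 7 7 10 84 90 89 90 87 87 86 
-0.05 8 5 6 15 9 8 75 83 78 77 77 82 79 
0 29 35 8 7 7 9 66 70 68 69 70 70 71 
0.05 18 20 8 4 15 7 62 64 62 59 64 60 60 
0.1 23 20 12 20 8 11 51 50 51 51 50 54 52 
0.15 24 22 24 13 12 18 40 39 43 41 38 41 45 
0.2 22 22 12 18 9 7 31 35 41 32 29 29 32 
0.23 24 20 10 7 5 8 23 18 28 22 25 25 20 
-0.1 4 5 2 5 4 4 85 88 85 84 85 85 86 
-0.05 4 4 3 4 6 3 77 78 78 80 77 79 78 
0 35 35 3 3 5 4 65 67 68 66 68 69 69 
0.05 30 10 11 4 4 5 58 59 57 59 57 58 59 
0.1 20 14 11 13 12 4 49 48 50 47 49 50 49 
0.15 21 21 21 11 12 13 40 40 39 39 41 38 38 
0.2 17 17 14 16 13 5 28 35 31 30 30 30 31 
0.23 16 19 5 4 4 3 24 23 26 26 24 22 23
```

>>> {"method": "carry_out", "body": {"commands": [-0.6, 0.2, 0.3, -4, 0, 0, 0, -0.6, 0.2, 0.3, -8, 0, 0, 0, -0.6, 0.2, 0.3, -12, 0, 0, 0, -0.6, 0.2, 0.3, -16, 0, 0, 0, -0.6, 0.2, 0.3, -19, 0, 0, 0, -0.6, 0.2, 0.3, -21.5, 0, 0, 0, -0.6, 0.2, 0.3, -22.5, 0, 0, 0, -0.6, 0.2, 0.3, -23.1, 0, 0, 0, -0.6, 0.2, 0.3, -23.1, 0, 0, 0, -0.6, 0.2, 0.3, -23.1, 0, 0, 0], "force": 45}}

```text
time_s: 2.73
ee_pos: [0.3749, 0.2058, 0.0055]
eef_rot: [-3.141, -0.001, -0.059]
force: [0.5, -0.2, 0.4]
grip_width: 0.0752
```

>>> {"method": "carry_out", "body": {"commands": [1, 0, 0, 0, 0, 0, 0, 1, 0, 0, 0, 0, 0, 0, 1, 0, 0, 0, 0, 0, 0, 1, 0, 0, 0, 0, 0, 0, 1, 0, 0, 0, 0, 0, 0, 1, 0, 0, 0, 0, 0, 0, 1, 0, 0, 0, 0, 0, 0, 1, 0, 0, 0, 0, 0, 0], "force": 45}}

```text
time_s: 3.4
ee_pos: [0.3751, 0.2059, 0.006]
eef_rot: [-3.141, -0.002, -0.059]
force: [-0.9, -0.4, 7.0]
grip_width: 0.0494
```

>>> {"method": "carry_out", "body": {"commands": [1, 0, 0, 3, 0, 0, 0, 1, 0, 0, 7, 0, 0, 0, 1, 0, 0, 11, 0, 0, 0, 1, -1.5, -2, 15, 0, 0, 0.1, 1, -3, -5, 18, 0, 0, 0.2, 1, -4, -8, 19, 0, 0, 0.3, 1, -5, -11, 20, 0, 0, 0.4, 1, -6, -14, 20, 0, 0, 0.51, 1, -6, -17, 20, 0, 0, 0.51, 1, -6, -18, 20, 0, 0, 0.51, 1, -6, -18, 20, 0, 0, 0.51, 1, -6, -18, 20, 0, 0, 0.51]}}

```text
time_s: 4.4
ee_pos: [0.3151, 0.0259, 0.206]
eef_rot: [-3.14, -0.002, 0.449]
force: [-0.1, 0.8, -1.4]
grip_width: 0.049
```

```bash
python3 - <<'E'
from h import *
o=ctrl.get_obs();print(o['ee_pos'],o['eef_rot'],o['grip_width'],o['force'])
pic,d,W=cloud('wrist'); cv2.imwrite('pics/w2.png',pic); np.save('w2.npy',W)
for t in ['strop','shoe','press','end_stop']:
    for r in nets.silhouettes('wrist',t)[:1]:
        p=W[r['region']];print(t,r['confidence'],r['extent'],np.nanmedian(p,0))
        np.save(f'w2_{t}.npy',r['region'])
E
```

```text
[0.31506297 0.02586176 0.20595315] [-3.14029907e+00 -2.02936630e-03  4.48978393e-01] 0.04901485064186014 [-0.08698918  0.83139333 -1.40216408]
strop 0.56 [267.3, 196.6, 377.4, 471.2] [0.31767676 0.024995   0.21456282]
press 0.65 [363.6, 440.2, 415.3, 469.7] [ 0.51400307 -0.19743096  0.01700578]
end_stop 0.57 [363.9, 442.8, 414.6, 469.6] [ 0.5145071  -0.19751349  0.0170792 ]
```

View pics/w2.png

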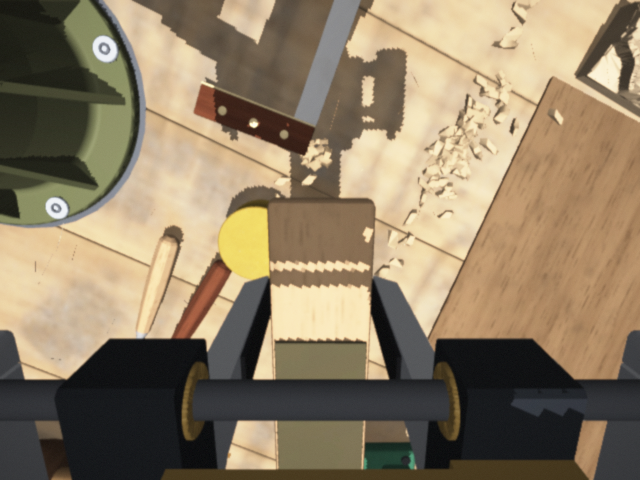

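Wrist view: the strop is held square between the fingers with its handle end at (320,200). The press is mostly hidden, only green at (390,455). I'll fit the press pose from the two fixed cameras and check it with an overlay of the known geometry.

```bash
cat > ov.py <<'E'
from h import *
def model():
    L=[]
    z=.026
    L+=[([-.105,-.0275,z],[.083,-.0275,z],(255,0,255)),([.083,-.0275,z],[.083,.0275,z],(255,0,255)),([.083,.0275,z],[-.105,.0275,z],(255,0,255))]
    L+=[([-.105,-.0275,.046],[-.105,.0275,.046],(0,255,255)),([-.105,-.0275,.044],[.073,-.0275,.044],(255,255,0)),([-.095,.0275,.032],[.055,.0275,.032],(255,255,0))]
    c=[[-.065,-.022],[.065,-.022],[.065,.022],[-.065,.022]]
    L+=[(c[i]+[.096],c[(i+1)%4]+[.096],(0,0,255)) for i in range(4)]
    g=lambda r:[0,-.095+r*np.cos(.3),.208+r*np.sin(.3)]
    L+=[(g(0),g(.245),(255,255,255))]
    return L
def T(q,P):
    c,s=np.cos(q[2]),np.sin(q[2]);P=np.asarray(P,float)
    return np.stack([q[0]+c*P[...,0]-s*P[...,1],q[1]+s*P[...,0]+c*P[...,1],P[...,2]],-1)
def proj(i,X):
    C=np.asarray(X)@np.array(i['R']).T+np.array(i['t']);return np.stack([i['fx']*C[...,0]/C[...,2]+i['cx'],i['fy']*C[...,1]/C[...,2]+i['cy']],-1)
def draw(q,name):
    out=[]
    for cam,(x0,y0,w,h),k in (('top',(368,202,82,88),4.8),('scene',(280,165,88,115),4.6)):
        im=cv2.imread(f'pics/{cam}1.png')[y0:y0+h,x0:x0+w];im=cv2.resize(im,None,fx=k,fy=k,interpolation=cv2.INTER_CUBIC)
        i=viewer.camera_info(cam)
        for a,b,col in model():
            p=[tuple(int(v) for v in np.round((proj(i,T(q,e))-[x0,y0]+.5)*k)) for e in (a,b)]
            cv2.line(im,p[0],p[1],col,1,cv2.LINE_AA)
        out.append(im)
    H=max(o.shape[0] for o in out)
    cv2.imwrite(name,np.hstack([cv2.copyMakeBorder(o,0,H-o.shape[0],0,0,cv2.BORDER_CONSTANT) for o in out]))
E
python3 - <<'E'
from ov import *
from scipy.optimize import minimize
P=np.concatenate([np.load(f'{c}1.npy').reshape(-1,3) for c in('top','scene')])
P=P[(P[:,0]>.28)&(P[:,0]<.6)&(P[:,1]<-.1)&(P[:,1]>-.42)]
lev=P[(P[:,2]>.262)&(P[:,2]<.31)&(P[:,0]<.42)]
sh=P[abs(P[:,2]-.096)<.006]
def inv(q,X):
    c,s=np.cos(q[2]),np.sin(q[2]);d=X[:,:2]-q[:2];return d[:,0]*c+d[:,1]*s,-d[:,0]*s+d[:,1]*c
def cost(q):
    x,y=inv(q,lev);c=np.mean(np.minimum(abs(x),.03))
    x,y=inv(q,sh);k=(abs(x)<.1)&(abs(y)<.05)
    dd=np.maximum(abs(x)-.065,0)+np.maximum(abs(y)-.022,0)
    return c*1+np.mean(np.minimum(dd,.02))
b=min((minimize(cost,[.444+a,-.247+e,2.02+g],method='Nelder-Mead') for a in(-.01,0,.01) for e in(-.01,0,.01) for g in (-.05,.05)),key=lambda r:r.fun)
print(b.x,b.fun,len(lev),len(sh)); x,y=inv(b.x,lev);print('lev x',np.percentile(x,[5,50,95]))
x,y=inv(b.x,sh);k=(abs(x)<.09)&(abs(y)<.04);print(np.percentile(x[k],[2,98]),np.percentile(y[k],[2,98]))
draw(b.x,'pics/ov1.png')
E
```

```text
[ 0.44854122 -0.26586255  1.99727845] 0.012123016940895934 639 944
lev x [-0.01566754 -0.00024779  0.00992447]
[-0.06534945  0.06587916] [-0.02198002  0.02193149]
```

View pics/ov1.png

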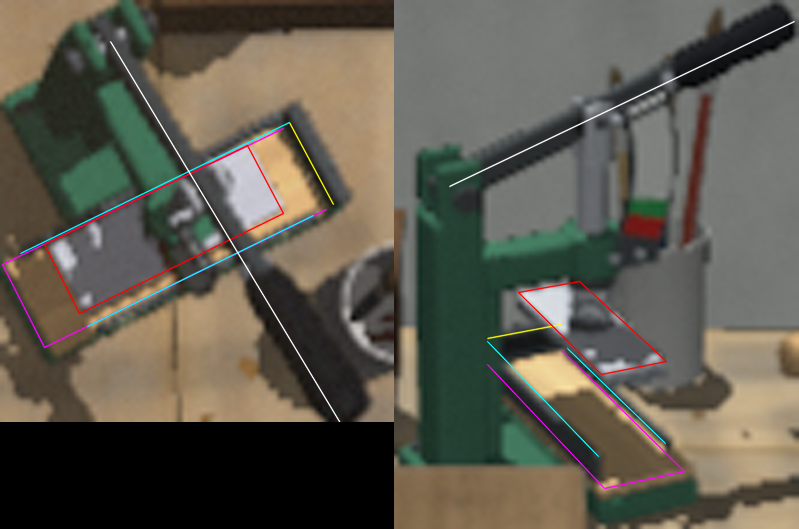

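The overlay fits the shoe, bed and stop to about 3 mm; the lever line leans slightly more. I'll refine relative to the strop held near the channel mouth. First I'll check the yellow tin's height and the strop's tilt in hand.

```bash
python3 - <<'E'
from ov import *
P=np.concatenate([np.load(f'{c}1.npy').reshape(-1,3) for c in('top','scene')])
m=(P[:,0]>.2)&(P[:,0]<.35)&(abs(P[:,1])<.12)&(P[:,2]>.02)
print('tin',np.percentile(P[m],[2,50,98],axis=0))
W=np.load('w2.npy');r=np.load('w2_strop.npy')
r=cv2.erode(r.astype(np.uint8),np.ones((5,5)))>0
p=W[r];p=p[(p[:,2]>.19)&(p[:,2]<.24)]
A=np.c_[p[:,:2]-[.315,.026],np.ones(len(p))];s=np.linalg.lstsq(A,p[:,2],rcond=None)[0];print('plane',s,len(p))
ux=np.array([np.cos(2.02),np.sin(2.02)]);t=(p[:,:2]-[.3151,.0259])@ux;print('t',np.percentile(t,[.5,99.5]));
print('slope along',s[:2]@ux,'across',s[:2]@[-ux[1],ux[0]]); print(cv2.minAreaRect(p[:,:2].astype(np.float32)))
pic,d,W=cloud('top');cv2.imwrite('pics/top2.png',pic);np.save('top2.npy',W)
for c in ('top',):
    r=nets.silhouettes(c,'strop')
    for k in r[:1]:
        q=W[k['region']];q=q[(q[:,2]>.19)&(q[:,2]<.24)];print(k['confidence'],k['extent'],len(q))
        if len(q)>20:
            t=(q[:,:2]-[.3151,.0259])@ux;print(np.percentile(t,[1,99]),np.polyfit(t,q[:,2],1));print(cv2.minAreaRect(q[:,:2].astype(np.float32)))
# brush tin, board corner
b=P[(P[:,2]>.07)&(P[:,2]<.095)&(P[:,0]>.44)&(P[:,0]<.5)&(P[:,1]>-.2)&(P[:,1]<-.03)];print('board',b[:,0].min(),np.percentile(b[:,1],[0,1,5]))
E
```

```text
tin [[ 0.22278244 -0.11104883  0.0204473 ]
 [ 0.26900021 -0.01764606  0.03979409]
 [ 0.34318151  0.08581079  0.04767997]]
plane [ 0.0060479  -0.01378837  0.2146867 ] 20772
t [-0.09601593  0.04997654]
slope along -0.015046757106991703 across 0.0005396709669746087
((0.3263717591762543, 0.004982754588127136), (0.04761775955557823, 0.1481681615114212), 25.588443756103516)
0.86 [279.2, 250.4, 375.3, 311.6] 1160
[-0.22105373 -0.05973687] [0.01550677 0.21772831]
((0.3539423942565918, -0.05418236553668976), (0.04872366413474083, 0.2692367434501648), 26.52875518798828)
board 0.4520203826539681 [-0.10694136 -0.10440592 -0.10112498]
```

>>> {"method": "carry_out", "body": {"commands": [1, 0.2, -0.4, -4, 0, 0, -0.01, 1, 0.2, -0.9, -8, 0, 0, -0.01, 1, 0.2, -0.9, -11.5, 0, 0, -0.01, 1, 0.2, -0.9, -14, 0, 0, -0.01, 1, 0.2, -0.9, -14.4, 0, 0, -0.01, 1, 0.2, -0.9, -14.4, 0, 0, -0.01, 1, 1.2, -3, -14.4, 0, 0, -0.01, 1, 2.2, -5.3, -14.4, 0, 0, -0.01, 1, 3.2, -7.5, -14.4, 0, 0, -0.01, 1, 3.2, -7.5, -14.4, 0, 0, -0.01, 1, 3.2, -7.5, -14.4, 0, 0, -0.01]}}

```text
time_s: 5.67
ee_pos: [0.3482, -0.0492, 0.0634]
eef_rot: [3.141, -0.004, 0.44]
force: [-0.7, -0.0, -1.2]
grip_width: 0.0495
```

```bash
cat > rel.py <<'E'
import sys
from ov import *
def go(n,q):
    o=ctrl.get_obs();print(np.round(o['ee_pos'],4),np.round(o['eef_rot'],3),np.round(o['force'],1),o['grip_width'])
    for c in('top','scene'):
        pic,d,W=cloud(c);cv2.imwrite(f'pics/{c}1.png',pic)
        for k in nets.silhouettes(c,'strop')[:1]:
            p=W[k['region']];p=p[(p[:,2]>.02)&(p[:,2]<.09)];print(c,k['confidence'],len(p),cv2.minAreaRect(p[:,:2].astype(np.float32)))
    draw(q,n)
E
python3 -c "
from rel import *
go('pics/ov2.png',[.4465,-.267,2.01])"
```

```text
[ 0.3482 -0.0492  0.0634] [ 3.141 -0.004  0.44 ] [-0.7 -0.  -1.2] 0.04946909020484196
top 0.62 561 ((0.4036160707473755, -0.16722415387630463), (0.04851655662059784, 0.0991295799612999), 24.8257999420166)
scene 0.62 786 ((0.38465481996536255, -0.127621591091156), (0.055188633501529694, 0.2768261432647705), 25.235713958740234)
```

View pics/ov2.png

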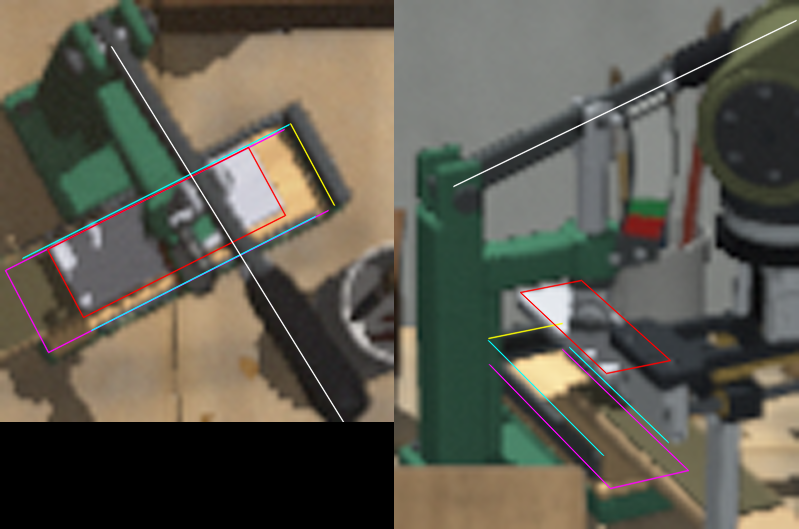

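Overlay now sits on the shoe, stop and lip. The strop enters at the left (40,300), about 4 mm too far toward the fence, and the cloud gives the same figure (-3.5 mm). I'll shift it over and lower it into the channel mouth.

>>> {"method": "carry_out", "body": {"commands": [1, -0.4, -0.2, 0, 0, 0, 0, 1, -0.4, -0.2, 0, 0, 0, 0, 1, -0.4, -0.2, -1, 0, 0, 0, 1, -0.4, -0.2, -1.6, 0, 0, 0, 1, -0.4, -0.2, -2.1, 0, 0, 0, 1, -0.4, -0.2, -2.5, 0, 0, 0, 1, -0.4, -0.2, -2.8, 0, 0, 0, 1, -0.4, -0.2, -2.8, 0, 0, 0, 1, -0.4, -0.2, -2.8, 0, 0, 0]}}

```text
time_s: 6.62
ee_pos: [0.3463, -0.0504, 0.0366]
eef_rot: [3.138, -0.008, 0.444]
force: [3.7, 3.9, 30.4]
grip_width: 0.0501
```

```bash
python3 -c "
from rel import *
go('pics/ov3.png',[.4465,-.267,2.01])"
```

```text
[ 0.3463 -0.0504  0.0366] [ 3.138 -0.008  0.444] [ 3.7  3.9 30.4] 0.05012299496563688
top 0.56 582 ((0.4087779223918915, -0.1836564689874649), (0.04932812228798866, 0.13356943428516388), 24.747119903564453)
scene 0.92 671 ((0.3823338449001312, -0.12315689027309418), (0.049794524908065796, 0.2722533345222473), 25.338516235351562)
```

View pics/ov3.png

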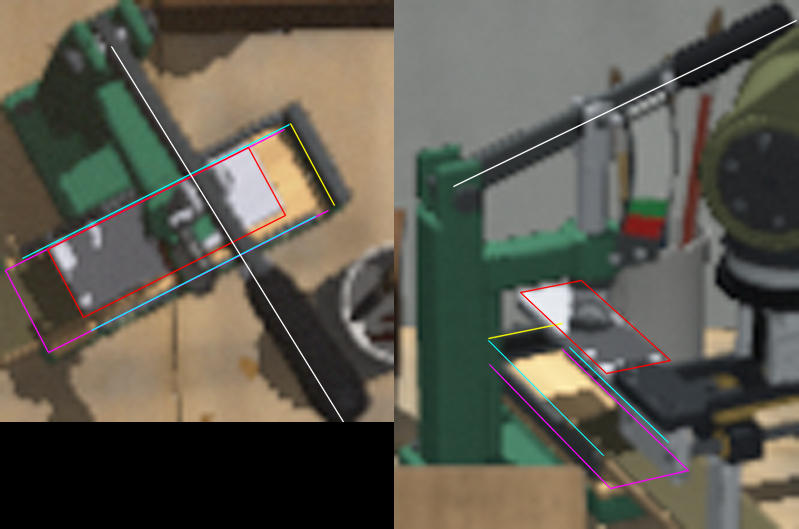

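>>> {"method": "carry_out", "body": {"commands": [1, 0, 0, 1.2, 0, 0, 0, 1, -0.3, -0.15, 1.2, 0, 0, 0, 1, -0.3, -0.15, 0.6, 0, 0, 0, 1, -0.3, -0.15, 0.6, 0, 0, 0, 1, -0.3, -0.15, 0.6, 0, 0, 0]}}

```text
time_s: 7.23
ee_pos: [0.3425, -0.0518, 0.0417]
eef_rot: [3.139, -0.007, 0.444]
force: [0.1, 0.1, -0.9]
grip_width: 0.0497
```

>>> {"method": "carry_out", "body": {"commands": [1, 0, 0, -0.3, 0, 0, 0, 1, 0, 0, -0.3, 0, 0, 0]}}

```text
time_s: 7.4
ee_pos: [0.3423, -0.0517, 0.0379]
eef_rot: [3.14, -0.006, 0.444]
force: [1.4, 0.1, -0.7]
grip_width: 0.0499
```

```bash
python3 - <<'E'
from h import *
o=ctrl.get_obs();print(np.round(o['force'],1),np.round(o['moment'],2))
import numpy as np
q=[.4465,-.267,2.01];c,s=np.cos(q[2]),np.sin(q[2])
for cam in('top','scene'):
    pic,d,W=cloud(cam);k=nets.silhouettes(cam,'strop')[0]
    m=cv2.erode(k['region'].astype(np.uint8),np.ones((3,3)))>0
    p=W[m];d=p[:,:2]-q[:2];x=d[:,0]*c+d[:,1]*s;y=-d[:,0]*s+d[:,1]*c;z=p[:,2]
    g=(z<.09)&(z>.03)
    A=np.c_[x[g],y[g],np.ones(g.sum())];print(cam,g.sum(),'z=ax+by+c',np.round(np.linalg.lstsq(A,z[g],rcond=None)[0],4))
    for a in np.arange(.08,.3,.03):
        h=g&(abs(x-a)<.015)
        if h.sum()>10:print(round(a,2),np.round([y[h].min(),y[h].max(),z[h].mean()],4))
    if cam=='top': cv2.imwrite('pics/t4.png',cv2.resize(pic[225:300,340:450],None,fx=7,fy=7,interpolation=2))
E
```

```text
[ 1.4  0.1 -0.7] [-0.05 -0.01  0.06]
top 573 z=ax+by+c [0.0486 0.1262 0.0452]
0.08 [-0.0185  0.0262  0.05  ]
0.11 [-0.0194  0.0262  0.0512]
0.14 [-0.0185  0.0269  0.0525]
scene 534 z=ax+by+c [0.013  0.1931 0.0487]
0.08 [-0.0203 -0.0052  0.0466]
0.11 [-0.021  -0.0059  0.0476]
0.14 [-0.0214  0.0144  0.0495]
0.17 [-0.0224  0.0192  0.0493]
0.2 [-0.0222  0.0204  0.0534]
0.23 [-0.0172  0.022   0.0527]
0.26 [-0.0236  0.0233  0.0518]
0.29 [-0.0232  0.0208  0.0514]
```

>>> {"method": "carry_out", "body": {"commands": [1, 0, 0, -0.2, 0, 0, 0, 1, 0, 0, -0.2, 0, 0, 0]}}

```text
time_s: 7.77
ee_pos: [0.3433, -0.0519, 0.0372]
eef_rot: [3.138, -0.008, 0.443]
force: [-2.0, 1.2, 15.0]
grip_width: 0.0498
```

View pics/t4.png

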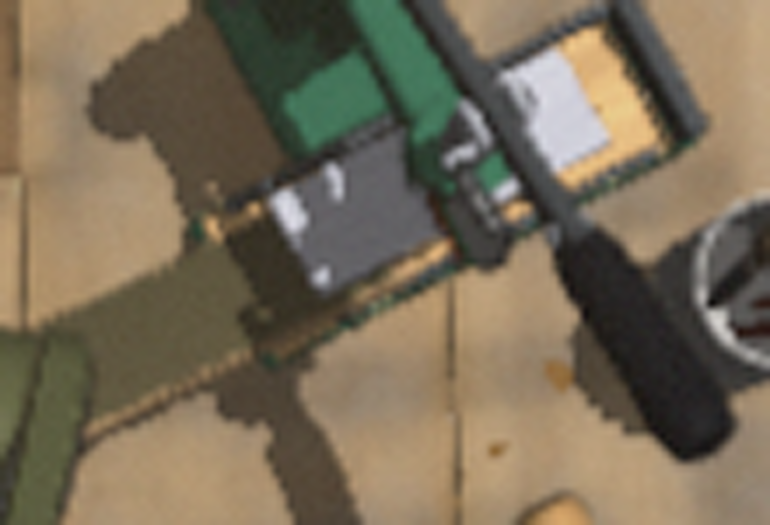

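The strop lies between fence and lip at the channel mouth: there is a small wood gap at (210,225), and its lower rim is in line with the lip. The light vertical contact fits the tip resting on the bed with slight sag. I'll advance along the channel.

>>> {"method": "carry_out", "body": {"commands": [1, 0.1, 0, 0.2, 0, 0, 0, 1, 0.7, -1.3, 0.2, 0, 0, 0, 1, 1.3, -2.6, 0.2, 0, 0, 0, 1, 1.9, -3.9, 0.2, 0, 0, 0, 1, 2.5, -5.2, 0.2, 0, 0, 0, 1, 2.5, -5.2, 0.2, 0, 0, 0]}}

```text
time_s: 8.27
ee_pos: [0.3692, -0.1053, 0.0393]
eef_rot: [3.138, -0.008, 0.442]
force: [-0.2, -0.4, -0.8]
grip_width: 0.0501
```

>>> {"method": "carry_out", "body": {"commands": [1, 0.5, -1.1, 0, 0, 0, 0, 1, 1.0, -2.2, 0, 0, 0, 0, 1, 1.5, -3.3, 0, 0, 0, 0, 1, 1.5, -3.3, 0, 0, 0, 0]}}

```text
time_s: 8.6
ee_pos: [0.3852, -0.14, 0.0394]
eef_rot: [3.137, -0.009, 0.441]
force: [0.6, 0.1, -0.6]
grip_width: 0.0499
```

```bash
cat > st.py <<'E'
from ov import *
q=[.4465,-.267,2.01];c,s=np.cos(q[2]),np.sin(q[2])
o=ctrl.get_obs();d=o['ee_pos'][:2]-np.array(q[:2]);f=o['force']
print('t',o['time_s'],'tcp press',np.round([d[0]*c+d[1]*s,-d[0]*s+d[1]*c,o['ee_pos'][2]],4),'yaw',np.round(o['eef_rot'][2]-.439,3),'F press',np.round([f[0]*c+f[1]*s,-f[0]*s+f[1]*c,f[2]],1),'M',np.round(o['moment'],2),o['grip_width'])
E
python3 st.py; python3 - <<'E'
from rel import *
go('pics/ov5.png',[.4465,-.267,2.01])
E
```

```text
t 8.6 tcp press [0.141  0.0015 0.0394] yaw 0.002 F press [-0.1 -0.6 -0.6] M [0.02 0.   0.  ] 0.04989263851727528
[ 0.3852 -0.14    0.0394] [ 3.137 -0.009  0.441] [ 0.6  0.1 -0.6] 0.04989263851727528
scene 0.64 645 ((0.41775786876678467, -0.21368269622325897), (0.05465882644057274, 0.2685123085975647), 24.158763885498047)
```

View pics/ov5.png

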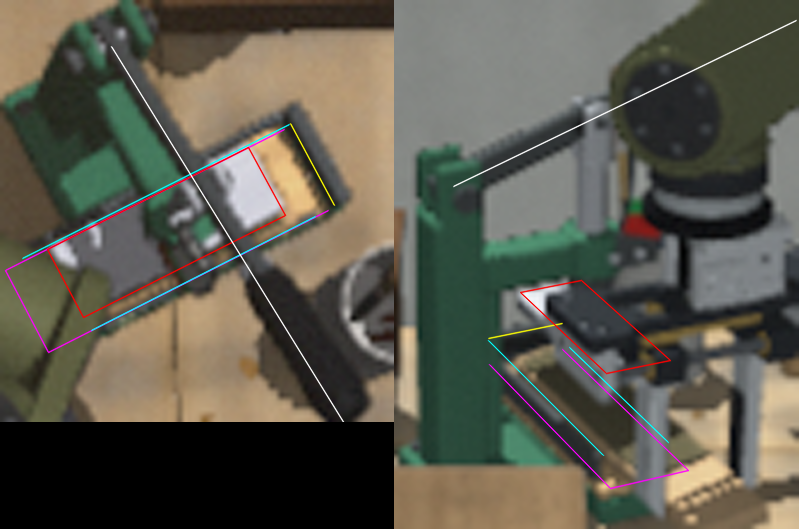

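No side force, and the tip is now about 25 mm from the stop. I'll lower in small steps to see whether it settles on the bed.

>>> {"method": "carry_out", "body": {"commands": [1, 0, 0, -0.3, 0, 0, 0, 1, 0, 0, -0.3, 0, 0, 0, 1, 0, 0, -0.3, 0, 0, 0]}}

```text
time_s: 9.05
ee_pos: [0.3838, -0.1378, 0.036]
eef_rot: [3.138, -0.008, 0.443]
force: [0.1, 0.7, -0.1]
grip_width: 0.0496
```

```bash
python3 st.py
```

```text
t 9.05 tcp press [0.1437 0.0018 0.036 ] yaw 0.004 F press [ 0.6 -0.4 -0.1] M [-0.01  0.07  0.02] 0.049622698041344164
```

>>> {"method": "carry_out", "body": {"commands": [1, 0, 0, -0.2, 0, 0, 0, 1, 0, 0, -0.2, 0, 0, 0, 1, 0, 0, -0.2, 0, 0, 0]}}

```text
time_s: 9.3
ee_pos: [0.3837, -0.1377, 0.034]
eef_rot: [3.138, -0.008, 0.443]
force: [-0.1, 1.2, -0.4]
grip_width: 0.0496
```

```bash
python3 st.py
```

```text
t 9.3 tcp press [0.1437 0.0018 0.034 ] yaw 0.004 F press [ 1.1 -0.4 -0.4] M [-0.03  0.06  0.01] 0.0496434694554272
```

Down to 34 mm with no contact, so it is in the channel. Now I'll push home.

>>> {"method": "carry_out", "body": {"commands": [1, 0.4, -0.9, -0.1, 0, 0, 0, 1, 0.8, -1.8, -0.1, 0, 0, 0, 1, 1.0, -2.2, -0.1, 0, 0, 0, 1, 1.0, -2.2, -0.1, 0, 0, 0]}}

```text
time_s: 9.63
ee_pos: [0.3943, -0.1609, 0.033]
eef_rot: [3.138, -0.008, 0.442]
force: [0.6, 0.2, 0.0]
grip_width: 0.0497
```

```bash
python3 st.py
```

```text
t 9.6333 tcp press [0.1182 0.0021 0.033 ] yaw 0.003 F press [-0.1 -0.6  0. ] M [-0.22 -0.11  0.05] 0.04972284999214173
```

>>> {"method": "carry_out", "body": {"commands": [1, 0.17, -0.36, 0, 0, 0, 0, 1, 0.17, -0.36, 0, 0, 0, 0, 1, 0.25, -0.54, 0, 0, 0, 0, 1, 0.25, -0.54, 0, 0, 0, 0]}}

```text
time_s: 9.97
ee_pos: [0.3937, -0.1629, 0.0315]
eef_rot: [-3.135, -0.004, 0.441]
force: [-13.4, 27.2, 9.1]
grip_width: 0.0501
```

```bash
python3 st.py
```

```text
t 9.9667 tcp press [0.1167 0.0035 0.0315] yaw 0.002 F press [30.3  0.5  9.1] M [5.13 2.14 0.34] 0.050092148127966946
```

>>> {"method": "carry_out", "body": {"commands": [1, 0, 0, 0, 0, 0, 0, 1, 0, 0, 0, 0, 0, 0, -0.1, 0, 0, 0, 0, 0, 0, -0.22, 0, 0, 0, 0, 0, 0, -0.22, 0, 0, 0, 0, 0, 0, -0.22, 0, 0, 0, 0, 0, 0, -0.22, 0, 0, 0, 0, 0, 0]}}

```text
time_s: 10.55
ee_pos: [0.3938, -0.1631, 0.0316]
eef_rot: [-3.135, -0.004, 0.441]
force: [0.1, 0.5, -0.4]
grip_width: 0.0574
```

```bash
python3 st.py; python3 - <<'E'
from h import *
q=[.4465,-.267,2.01];c,s=np.cos(q[2]),np.sin(q[2])
for cam in('wrist','scene'):
    pic,d,W=cloud(cam);k=nets.silhouettes(cam,'strop')
    if cam=='wrist':cv2.imwrite('pics/w6.png',pic)
    if not k:print('none');continue
    m=cv2.erode(k[0]['region'].astype(np.uint8),np.ones((3,3)))>0
    p=W[m];d=p[:,:2]-q[:2];x=d[:,0]*c+d[:,1]*s;y=-d[:,0]*s+d[:,1]*c;z=p[:,2]
    g=(z<.055)&(z>.03)
    A=np.c_[x[g],y[g],np.ones(g.sum())];print(cam,k[0]['confidence'],g.sum(),'x',np.percentile(x[g],[1,99]),'z=ax+by+c',np.round(np.linalg.lstsq(A,z[g],rcond=None)[0],4))
    print(cv2.minAreaRect(p[g][:,:2].astype(np.float32)))
    for a in np.arange(-.08,.18,.02):
        h=g&(abs(x-a)<.005)
        if h.sum()>10:print(round(a,2),np.round([y[h].min(),y[h].max(),z[h].mean()],4))
E
```

```text
t 10.55 tcp press [0.1165 0.0035 0.0316] yaw 0.002 F press [ 0.4 -0.3 -0.4] M [-0.09  0.   -0.02] 0.057389861306748016
wrist 0.66 21654 x [0.03019811 0.16719029] z=ax+by+c [-0.0329  0.1208  0.0472]
((0.4033411145210266, -0.18141435086727142), (0.04927007108926773, 0.1440623700618744), 24.917091369628906)
0.04 [-0.0201  0.0275  0.0463]
0.08 [-0.0205  0.0267  0.0458]
0.1 [-0.022   0.0265  0.0439]
0.12 [-0.0216  0.0272  0.043 ]
0.14 [-0.0218  0.0264  0.043 ]
0.16 [-0.0222  0.0261  0.0429]
scene 0.94 445 x [-0.07903362  0.16853182] z=ax+by+c [-0.0231  0.1422  0.0465]
((0.4299832880496979, -0.23013177514076233), (0.047632213681936264, 0.2585424482822418), 25.99706268310547)
0.02 [-0.0187  0.0023  0.0457]
0.04 [-0.0194 -0.0061  0.045 ]
0.06 [-0.02    0.0189  0.046 ]
0.08 [0.0047 0.0194 0.0484]
0.1 [-0.0103  0.023   0.0461]
0.12 [-0.0207  0.0233  0.0444]
0.14 [-0.0217  0.0191  0.0434]
0.16 [-0.0224  0.0249  0.0415]
```

View pics/w6.png

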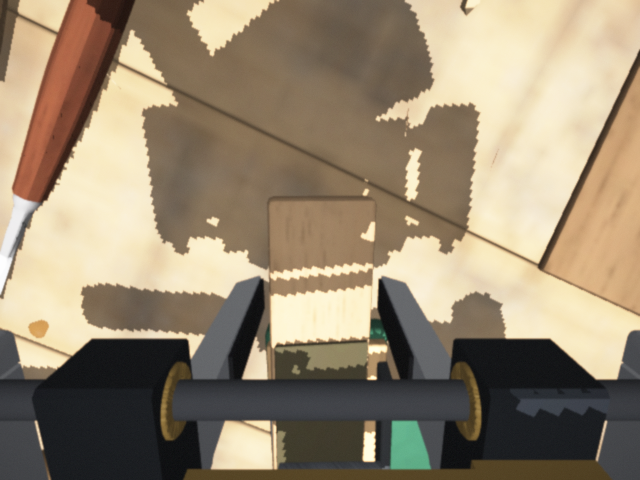

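Wrist view: released strop with bed wood showing on the fence side at (370,440). The plane fit shows it rolled ~0.12 rad with its +y edge high, so that edge sits on the lip (6 mm over 50 mm). I'll regrip, lift slightly, shift ~3.5 mm toward the fence and lower again.

>>> {"method": "carry_out", "body": {"commands": [1, 0, 0, 0, 0, 0, 0, 1, 0, 0, 0, 0, 0, 0, 1, 0, 0, 0, 0, 0, 0, 1, 0, 0, 0, 0, 0, 0, 1, -0.13, 0.27, 0.7, 0, 0, 0, 1, -0.13, 0.27, 0.7, 0, 0, 0, 1, 0.2, 0.42, 0.7, 0, 0, 0, 1, 0.2, 0.42, 0.7, 0, 0, 0, 1, 0.2, 0.42, 0.7, 0, 0, 0]}}

```text
time_s: 11.5
ee_pos: [0.3959, -0.1587, 0.0385]
eef_rot: [-3.135, -0.004, 0.442]
force: [0.1, 0.4, -0.6]
grip_width: 0.0497
```

```bash
python3 st.py
```

```text
t 11.5 tcp press [ 0.1196 -0.0003  0.0385] yaw 0.003 F press [ 0.4 -0.3 -0.6] M [ 0.06  0.11 -0.04] 0.04973481124269349
```

>>> {"method": "carry_out", "body": {"commands": [1, 0, 0, -0.3, 0, 0, 0, 1, 0, 0, -0.6, 0, 0, 0, 1, 0, 0, -0.6, 0, 0, 0]}}

```text
time_s: 11.75
ee_pos: [0.3957, -0.1585, 0.0319]
eef_rot: [-3.134, -0.003, 0.442]
force: [-0.0, -0.0, -0.8]
grip_width: 0.0497
```

```bash
python3 st.py;cat > tilt.py <<'E'
from h import *
q=[.4465,-.267,2.01];c,s=np.cos(q[2]),np.sin(q[2])
pic,d,W=cloud('wrist');k=nets.silhouettes('wrist','strop')
m=cv2.erode(k[0]['region'].astype(np.uint8),np.ones((5,5)))>0
p=W[m];d=p[:,:2]-q[:2];x=d[:,0]*c+d[:,1]*s;y=-d[:,0]*s+d[:,1]*c;z=p[:,2]
for lo,hi,n in((.03,.08,'leather'),(.105,.17,'handle')):
    g=(z<.07)&(z>.03)&(x>lo)&(x<hi)
    if g.sum()<50: continue
    A=np.c_[x[g]-.1,y[g],np.ones(g.sum())];print(n,g.sum(),'xmax',np.round(x[g].max(),4),'y',np.percentile(y[g],[1,99]).round(4),'plane',np.round(np.linalg.lstsq(A,z[g],rcond=None)[0],4))
E
python3 tilt.py
```

```text
t 11.75 tcp press [ 1.198e-01 -1.000e-04  3.190e-02] yaw 0.003 F press [-0.   0.  -0.8] M [-0.05  0.    0.1 ] 0.049661367621591096
leather 3459 xmax 0.0581 y [-0.0224  0.0223] plane [0.0074 0.1177 0.047 ]
handle 13152 xmax 0.17 y [-0.0243  0.0213] plane [0.0005 0.1261 0.0437]
```

>>> {"method": "carry_out", "body": {"commands": [-0.22, 0, 0, 0, 0, 0, 0, -0.22, 0, 0, 0, 0, 0, 0, -0.22, 0, 0, 0, 0, 0, 0, -0.22, 0, 0, 0, 0, 0, 0, -0.22, 0, 0, 0, 0, 0, 0, -0.22, 0, 0, 0, 0, 0, 0]}}

```text
time_s: 12.35
ee_pos: [0.3958, -0.1586, 0.0323]
eef_rot: [-3.134, -0.004, 0.442]
force: [0.1, -0.9, 0.3]
grip_width: 0.0571
```

```bash
python3 st.py;python3 tilt.py
```

```text
t 12.35 tcp press [ 0.1197 -0.0002  0.0323] yaw 0.003 F press [-0.9  0.3  0.3] M [-0.05  0.07 -0.02] 0.05711802163849235
leather 3441 xmax 0.0798 y [-0.0231  0.0225] plane [0.0056 0.107  0.0464]
handle 13145 xmax 0.17 y [-0.0245  0.0214] plane [-0.004   0.1161  0.043 ]
```

Still resting on the lip: the handle's top is 3 mm high, exactly half the lip height. The channel must lie a few mm further toward the fence, so I'll shift again.

>>> {"method": "carry_out", "body": {"commands": [1, 0, 0, 0, 0, 0, 0, 1, 0, 0, 0, 0, 0, 0, 1, 0, 0, 0, 0, 0, 0, 1, 0, 0, 0, 0, 0, 0, 1, 0, 0, 0.6, 0, 0, 0, 1, 0, 0, 0.6, 0, 0, 0, 1, 0.3, 0.14, 0.6, 0, 0, 0, 1, 0.3, 0.14, 0.6, 0, 0, 0, 1, 0.3, 0.14, 0.6, 0, 0, 0]}}

```text
time_s: 13.2
ee_pos: [0.3984, -0.1573, 0.0381]
eef_rot: [-3.134, -0.002, 0.441]
force: [-4.5, -3.9, 0.4]
grip_width: 0.05
```

```bash
python3 st.py;python3 tilt.py
```

```text
t 13.2 tcp press [ 0.1198 -0.0031  0.0381] yaw 0.002 F press [-1.6  5.8  0.4] M [-0.63  0.95 -0.34] 0.04997515961978739
leather 2600 xmax 0.0567 y [-0.0253  0.0196] plane [0.0258 0.1083 0.0526]
handle 13132 xmax 0.17 y [-0.0276  0.0185] plane [0.0098 0.1175 0.0488]
```

>>> {"method": "carry_out", "body": {"commands": [1, 0, 0, -0.3, 0, 0, 0, 1, 0, 0, -0.5, 0, 0, 0, 1, 0, 0, -0.5, 0, 0, 0]}}

```text
time_s: 13.55
ee_pos: [0.3981, -0.1572, 0.0327]
eef_rot: [-3.133, -0.002, 0.441]
force: [-2.8, -2.4, -3.2]
grip_width: 0.0497
```

```bash
python3 st.py
```

```text
t 13.55 tcp press [ 0.12   -0.0028  0.0327] yaw 0.002 F press [-1.   3.6 -3.2] M [-0.53  0.71 -0.21] 0.04970091367638624
```

>>> {"method": "carry_out", "body": {"commands": [-0.22, 0, 0, 0, 0, 0, 0, -0.22, 0, 0, 0, 0, 0, 0, -0.22, 0, 0, 0, 0, 0, 0, -0.22, 0, 0, 0, 0, 0, 0, -0.22, 0, 0, 0, 0, 0, 0, -0.22, 0, 0, 0, 0, 0, 0]}}

```text
time_s: 14.05
ee_pos: [0.3982, -0.1572, 0.0328]
eef_rot: [-3.133, -0.002, 0.441]
force: [0.4, -0.3, -0.8]
grip_width: 0.0572
```

```bash
python3 st.py;python3 tilt.py
```

```text
t 14.05 tcp press [ 0.1199 -0.0029  0.0328] yaw 0.002 F press [-0.4 -0.2 -0.8] M [-0.06 -0.    0.01] 0.05722156620720876
leather 3001 xmax 0.08 y [-0.0247  0.0203] plane [-0.0018  0.002   0.043 ]
handle 12779 xmax 0.17 y [-0.0248  0.0214] plane [-0.0004  0.0003  0.0401]
```

The strop is now flat (roll 0.002; leather top at 43 mm and handle at 40 mm, as they must be). I'll regrip and push to the stop.

>>> {"method": "carry_out", "body": {"commands": [1, 0, 0, 0, 0, 0, 0, 1, 0, 0, 0, 0, 0, 0, 1, 0, 0, 0, 0, 0, 0, 1, 0, 0, 0, 0, 0, 0, 1, 0.1, -0.18, 0, 0, 0, 0, 1, 0.15, -0.36, 0, 0, 0, 0, 1, 0.2, -0.45, 0, 0, 0, 0, 1, 0.2, -0.45, 0, 0, 0, 0], "force": 30}}

```text
time_s: 14.82
ee_pos: [0.3994, -0.1606, 0.0327]
eef_rot: [-3.13, -0.001, 0.441]
force: [-5.3, 12.6, 11.2]
grip_width: 0.0497
```

```bash
python3 st.py;python3 tilt.py
```

```text
t 14.8167 tcp press [ 0.1163 -0.0026  0.0327] yaw 0.002 F press [13.7 -0.5 11.2] M [2.56 1.13 0.05] 0.049745223733524045Traceback (most recent call last):
  File "tilt.py", line 4, in <module>
    m=cv2.erode(k[0]['region'].astype(np.uint8),np.ones((5,5)))>0
                ~^^^
IndexError: list index out of range
```

>>> {"method": "carry_out", "body": {"commands": [1, 0, 0, 0, 0, 0, 0, -0.1, 0, 0, 0, 0, 0, 0, -0.22, 0, 0, 0, 0, 0, 0, -0.22, 0, 0, 0, 0, 0, 0, -0.22, 0, 0, 0, 0, 0, 0, -0.22, 0, 0, 0, 0, 0, 0, -0.22, 0, 0, 1.5, 0, 0, 0, -0.22, 0, 0, 3, 0, 0, 0, -0.22, 0, 0, 5, 0, 0, 0, -0.22, 0, 0, 8, 0, 0, 0, -0.22, -1, 2, 12, 0, 0, 0, -0.22, -1, 2, 12, 0, 0, 0]}}

```text
time_s: 15.92
ee_pos: [0.3904, -0.1402, 0.1576]
eef_rot: [-3.135, -0.005, 0.441]
force: [0.8, 0.8, 1.2]
grip_width: 0.0573
```

```bash
python3 st.py;python3 tilt.py; python3 - <<'E'
from h import *
pic,d=viewer.camera('wrist');cv2.imwrite('pics/w7.png',pic)
E
```

```text
t 15.9167 tcp press [ 0.1386 -0.0032  0.1576] yaw 0.002 F press [ 0.4 -1.1  1.2] M [-0.03  0.01  0.03] 0.057288771299516206
leather 2086 xmax 0.08 y [-0.0252  0.0194] plane [0.0038 0.0017 0.0415]
handle 4287 xmax 0.1675 y [-0.0261  0.0192] plane [-0.0023  0.0006  0.0384]
```

View pics/w7.png

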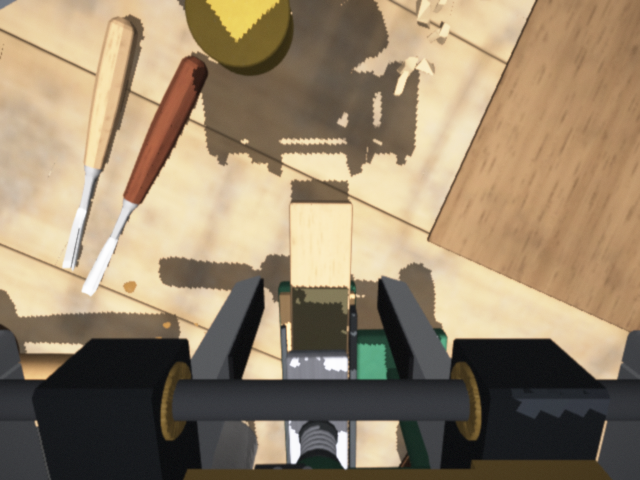

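Wrist view: the strop lies in the channel with its handle at (322,245) sticking out and the leather under the shoe. The handle end reads x=167 mm against 165 expected, and it is flat and released. Next I'll locate the lever grip in the corrected press frame.

```bash
python3 - <<'E'
from h import *
q=[.4484,-.2639,2.01];c,s=np.cos(q[2]),np.sin(q[2])
for cam in('top','scene'):
    pic,d,W=cloud(cam);cv2.imwrite(f'pics/{cam}7.png',pic)
    for t in('lever_grip','brush_tin','strop'):
        k=nets.silhouettes(cam,t)
        if not k:continue
        p=W[k[0]['region']];p=p[~np.isnan(p[:,0])]
        d=p[:,:2]-q[:2];x=d[:,0]*c+d[:,1]*s;y=-d[:,0]*s+d[:,1]*c;z=p[:,2]
        print(cam,t,k[0]['confidence'],len(p),np.percentile(x,[5,50,95]).round(3),np.percentile(y,[5,50,95]).round(3),np.percentile(z,[5,50,95]).round(3))
        if t=='lever_grip':
            for a in np.arange(.05,.16,.015):
                h=(abs(y-a)<.008)&(z>.2)
                if h.sum()>4:print(' y',round(a,3),'x',np.percentile(x[h],[3,50,97]).round(4),'z',np.percentile(z[h],[50,95]).round(4))
E
```

```text
top lever_grip 0.87 773 [-0.018 -0.003  0.005] [-0.087  0.059  0.131] [0.21  0.264 0.289]
 y 0.05 x [-0.0132 -0.0037  0.0031] z [0.2641 0.2705]
 y 0.065 x [-0.0168 -0.0034  0.0065] z [0.2694 0.2752]
 y 0.08 x [-0.0178 -0.0035  0.0062] z [0.2727 0.2803]
 y 0.095 x [-0.0177 -0.0048  0.0055] z [0.2766 0.2842]
 y 0.11 x [-0.0181 -0.004   0.006 ] z [0.2842 0.2904]
 y 0.125 x [-0.0191 -0.0045  0.0056] z [0.288  0.2954]
 y 0.14 x [-0.0163 -0.0045  0.0047] z [0.2862 0.2924]
top brush_tin 0.85 466 [-0.133 -0.105 -0.068] [0.069 0.096 0.126] [0.002 0.059 0.115]
top strop 0.71 213 [-0.107 -0.091  0.15 ] [-0.022 -0.001  0.024] [0.036 0.043 0.05 ]
scene lever_grip 0.64 209 [-0.008  0.003  0.01 ] [-0.076 -0.04   0.131] [0.21  0.23  0.291]
 y 0.125 x [-0.0061  0.0028  0.0121] z [0.2875 0.2929]
 y 0.14 x [0.0016 0.0052 0.0093] z [0.2839 0.2907]
scene brush_tin 0.77 318 [-0.077 -0.068 -0.061] [0.085 0.101 0.123] [0.01  0.06  0.102]
scene strop 0.7 762 [-0.071  0.072  0.162] [-0.024 -0.005  0.019] [0.035 0.043 0.047]
```

>>> {"method": "carry_out", "body": {"commands": [-0.22, -1, 1, 4, 0, 0, 0, -0.22, -1, 1, 8, 0, 0, 0, -0.22, -1, 1, 12, 0, 0, 0, -0.22, -1, 1, 16, 0, 0, 0, -0.22, -1, 1, 19, 0, 0, 0, -0.22, -1.5, -3, 19, 0, 0, 0, -0.22, -2, -7, 19, 0, 0, 0, -0.22, -2.5, -11, 19, 0, 0, 0, -0.22, -2.9, -15, 19, 0, 0, 0, -0.22, -2.9, -16.8, 19, 0, 0, 0, -0.22, -2.9, -16.8, 19, 0, 0, 0, -0.22, -2.9, -16.8, 19, 0, 0, 0]}}

```text
time_s: 17.47
ee_pos: [0.3601, -0.3091, 0.3414]
eef_rot: [-3.128, 0.0, 0.439]
force: [-0.4, -0.2, -0.7]
grip_width: 0.0571
```

```bash
sed -i 's/q=\[.*\];c,s/q=[.4484,-.2639,2.01];c,s/' st.py tilt.py; python3 st.py; python3 tilt.py; python3 - <<'E'
from h import *
pic,d=viewer.camera('wrist');cv2.imwrite('pics/w8.png',pic)
pic,d=viewer.camera('top');cv2.imwrite('pics/t8.png',cv2.resize(pic[190:310,370:490],None,fx=5,fy=5,interpolation=2))
E
```

```text
t 17.4667 tcp press [-0.0034  0.0992  0.3414] yaw 0.0 F press [-0.   0.4 -0.7] M [-0.06  0.04  0.01] 0.05709002619375463
leather 506 xmax 0.0792 y [-0.0211  0.0226] plane [-0.0047 -0.0162  0.0434]
handle 2020 xmax 0.1635 y [-0.0221  0.0224] plane [ 0.0013 -0.0023  0.0404]
```

View pics/w8.png

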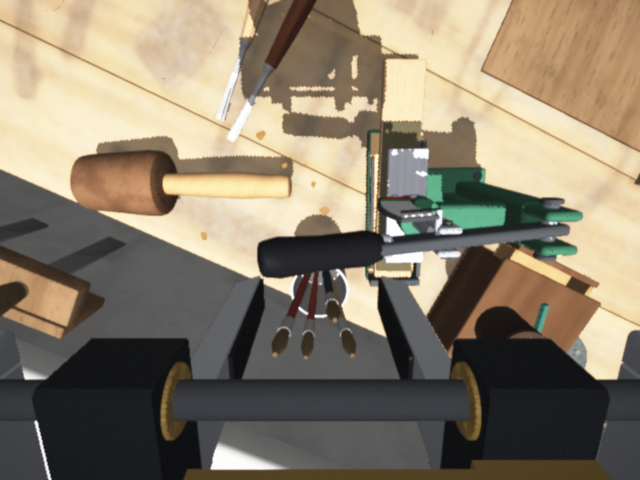

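Wrist view: lever grip at (320,252), shaft to the pivot at (560,230), brushes at (275–350,340). The jaws currently open along the lever, so I must turn -90° to grip across. I'll measure the grip and brushes from here first.

```bash
python3 - <<'E'
from h import *
q=[.4484,-.2639,2.01];c,s=np.cos(q[2]),np.sin(q[2])
pic,d,W=cloud('wrist')
P=W.reshape(-1,3);P=P[~np.isnan(P[:,0])];d=P[:,:2]-q[:2];x=d[:,0]*c+d[:,1]*s;y=-d[:,0]*s+d[:,1]*c;z=P[:,2]
for a in np.arange(.06,.15,.02):
    h=(abs(y-a)<.005)&(abs(x)<.04)&(z>.22)&(z<.31)
    if h.sum()>4:print(' y',round(a,3),'x',np.percentile(x[h],[1,50,99]).round(4),'z',np.percentile(z[h],[5,99]).round(4))
h=(x<-.04)&(x>-.16)&(y>.03)&(y<.2)&(z>.11)&(z<.3)
print('brush',h.sum());
for lo in np.arange(-.16,-.04,.02):
    g=h&(x>lo)&(x<lo+.02)
    if g.sum():print(round(lo,2),z[g].max().round(3),y[g].min().round(3),y[g].max().round(3))
E
```

```text
y 0.06 x [-0.0111  0.0022  0.0113] z [0.2593 0.2713]
 y 0.08 x [-0.0131  0.0019  0.0114] z [0.2642 0.2773]
 y 0.1 x [-0.0133  0.0016  0.0107] z [0.2707 0.2837]
 y 0.12 x [-0.0145  0.0016  0.0117] z [0.2771 0.2908]
 y 0.14 x [-0.0123  0.0011  0.0096] z [0.2786 0.2891]
brush 2342
-0.14 0.204 0.105 0.116
-0.12 0.224 0.065 0.116
-0.1 0.264 0.079 0.136
-0.08 0.254 0.081 0.134
```

>>> {"method": "carry_out", "body": {"commands": [-0.22, 0, 0, 2, 0, 0, -0.4, -0.22, 0, 0, 2, 0, 0, -0.8, -0.22, 0, 0, 2, 0, 0, -1.2, -0.22, 0, 0, 2, 0, 0, -1.571, -0.22, 0, 0, 2, 0, 0, -1.571, -0.22, 0, 0, 2, 0, 0, -1.571, -0.22, 0, 0, 2, 0, 0, -1.571, -0.22, 0, 0, 2, 0, 0, -1.571, -0.22, 0, 0, 2, 0, 0, -1.571, -0.22, 0, 0, 2, 0, 0, -1.571, -0.22, 0, 0, 2, 0, 0, -1.571, -0.22, 0, 0, 2, 0, 0, -1.571]}}

```text
time_s: 18.72
ee_pos: [0.3608, -0.3071, 0.3627]
eef_rot: [-3.13, -0.001, -1.064]
force: [-0.5, 0.0, -0.5]
grip_width: 0.0574
```

>>> {"method": "carry_out", "body": {"commands": [-0.22, 0, 0, -2, 0, 0, -0.068, -0.22, 0, 0, -5, 0, 0, -0.068, -0.22, 0, 0, -8, 0, 0, -0.068, -0.22, 0, 0, -10, 0, 0, -0.068, -0.22, 0, 0, -11.5, 0, 0, -0.068, -0.22, 0, 0, -11.5, 0, 0, -0.068, -0.22, 0, 0, -11.5, 0, 0, -0.068]}}

```text
time_s: 19.3
ee_pos: [0.3609, -0.3066, 0.2481]
eef_rot: [-3.13, -0.001, -1.131]
force: [-0.0, -1.3, 1.5]
grip_width: 0.0574
```

```bash
python3 st.py; python3 - <<'E'
from h import *
pic,d=viewer.camera('wrist');cv2.imwrite('pics/w9.png',pic)
E
```

```text
t 19.3 tcp press [-0.0015  0.0974  0.2481] yaw -1.57 F press [-1.2  0.6  1.5] M [-0.09  0.12  0.  ] 0.057360914661066326
```

>>> {"method": "carry_out", "body": {"commands": [1, 0, 0, 0, 0, 0, 0, 1, 0, 0, 0, 0, 0, 0, 1, 0, 0, 0, 0, 0, 0, 1, 0, 0, 0, 0, 0, 0, 1, 0, 0, 0, 0, 0, 0, 1, 0, 0, 0, 0, 0, 0, 1, 0, 0, 0, 0, 0, 0, 1, 0, 0, 0, 0, 0, 0], "force": 45}}

```text
time_s: 20.02
ee_pos: [0.3618, -0.3084, 0.2493]
eef_rot: [-3.129, -0.006, -1.132]
force: [6.4, -12.7, -2.0]
grip_width: 0.0242
```

```bash
python3 st.py
```

```text
t 20.0167 tcp press [-0.0034  0.0973  0.2493] yaw -1.571 F press [-14.2  -0.4  -2. ] M [-2.01 -0.94  0.19] 0.024186750932197198
```

Gripped across the lever grip (24 mm opening). I'll pull down along the arc, stopping short of the green band to check.

>>> {"method": "carry_out", "body": {"commands": [1, -0.3, -0.1, -1.4, 0, 0, 0, 1, -0.6, -0.3, -2.9, 0, 0, 0, 1, -0.75, -0.35, -4.4, 0, 0, 0, 1, -0.8, -0.4, -5.9, 0, 0, 0, 1, -0.75, -0.35, -7, 0, 0, 0, 1, -0.7, -0.35, -7.9, 0, 0, 0, 1, -0.65, -0.3, -8.6, 0, 0, 0, 1, -0.6, -0.3, -9.1, 0, 0, 0, 1, -0.6, -0.3, -9.1, 0, 0, 0]}}

```text
time_s: 20.77
ee_pos: [0.3559, -0.3115, 0.1584]
eef_rot: [-3.129, -0.007, -1.132]
force: [-4.1, 1.8, 11.0]
grip_width: 0.0244
```

```bash
python3 st.py; python3 - <<'E'
from h import *
q=[.4484,-.2639,2.01]
pic,d,W=cloud('scene');cv2.imwrite('pics/s10.png',cv2.resize(pic[170:290,280:380],None,fx=5,fy=5,interpolation=2))
k=nets.silhouettes('scene','lever')
pic,d,W=cloud('scene')
c,s=np.cos(q[2]),np.sin(q[2]);P=W.reshape(-1,3);d=P[:,:2]-q[:2];x=d[:,0]*c+d[:,1]*s;y=-d[:,0]*s+d[:,1]*c;z=P[:,2]
m=(abs(x-.005)<.012)&(y>-.085)&(y<.06)&(z>.165)&(z<.25)
for a in np.arange(-.08,.06,.02):
    g=m&(abs(y-a)<.01)
    if g.sum()>3:print(round(a,2),g.sum(),np.percentile(z[g],[50,95]).round(4))
E
```

```text
t 20.7667 tcp press [-0.0038  0.104   0.1584] yaw -1.571 F press [ 3.4  3.  11. ] M [0.5  0.71 0.24] 0.02436133688126491
-0.08 24 [0.207  0.2271]
-0.06 53 [0.2056 0.2163]
-0.04 51 [0.2033 0.2124]
-0.02 50 [0.2003 0.2099]
0.0 104 [0.1884 0.2065]
0.02 61 [0.2017 0.2431]
0.04 35 [0.2096 0.2476]
0.06 12 [0.1982 0.2195]
```

No more pictures can be viewed, so I'm working from numbers. The shaft slope gives θ≈0.46 and the 91 mm drop gives 0.459, so they agree. Going on to about 0.525.

>>> {"method": "carry_out", "body": {"commands": [1, 0.1, 0, -0.4, 0, 0, 0, 1, 0.15, 0.1, -0.8, 0, 0, 0, 1, 0.2, 0.1, -1.1, 0, 0, 0, 1, 0.2, 0.1, -1.3, 0, 0, 0, 1, 0.2, 0.1, -1.3, 0, 0, 0]}}

```text
time_s: 21.33
ee_pos: [0.3579, -0.3106, 0.147]
eef_rot: [-3.128, -0.007, -1.132]
force: [-5.6, 4.0, 13.6]
grip_width: 0.0242
```

```bash
python3 st.py; cat > lev.py <<'E'
from h import *
q=[.4484,-.2639,2.01];c,s=np.cos(q[2]),np.sin(q[2])
for cam in('scene','top'):
    A=[]
    for n in range(3):
        pic,d,W=cloud(cam)
        P=W.reshape(-1,3);d=P[:,:2]-q[:2];x=d[:,0]*c+d[:,1]*s;y=-d[:,0]*s+d[:,1]*c;z=P[:,2]
        m=(abs(x-.002)<.014)&(y>-.075)&(y<.0)&(z>.17)&(z<.225);A.append(np.c_[y[m],z[m]])
    A=np.vstack(A);e=[]
    for a in np.arange(-.07,0,.01):
        g=abs(A[:,0]-a)<.005
        if g.sum()>10:e.append((a,np.percentile(A[g,1],85)))
    e=np.array(e);k=np.polyfit(e[:,0],e[:,1],1);print(cam,'slope angle',.3-np.arctan(k[0]),e.round(4).tolist())
    # shoe & strop
    m=(x>-.06)&(x<.06)&(abs(y)<.02)&(z>.045)&(z<.1);print('shoe top z',np.percentile(z[m],[10,50,90]).round(4) if m.sum() else '')
E
python3 lev.py
```

```text
t 21.3333 tcp press [-0.0038  0.1018  0.147 ] yaw -1.571 F press [ 6.   3.4 13.6] M [0.97 0.96 0.2 ] 0.02421024785588298
scene slope angle 0.5131982578639659 [[-0.07, 0.2146], [-0.06, 0.2124], [-0.05, 0.2092], [-0.04, 0.2079], [-0.03, 0.2056], [-0.02, 0.2044], [-0.01, 0.2008], [0.0, 0.1992]]
shoe top z [0.0513 0.0584 0.0841]
top slope angle 0.49096719683987333 [[-0.07, 0.2161], [-0.06, 0.2138], [-0.05, 0.2132], [-0.04, 0.2109], [-0.03, 0.2101], [-0.02, 0.2075], [-0.01, 0.2039], [0.0, 0.2026]]
shoe top z [0.0524 0.0574 0.0627]
```

Estimates of the lever angle: 0.518 (drop), 0.513 and 0.491 (shaft slopes). The 13.6 N pull is mid-green. I'll hold.

>>> {"method": "carry_out", "body": {"commands": [1, 0, 0, -0.15, 0, 0, 0, 1, 0, 0, -0.15, 0, 0, 0, 1, 0, 0, -0.15, 0, 0, 0, 1, 0, 0, -0.15, 0, 0, 0, 1, 0, 0, -0.15, 0, 0, 0, 1, 0, 0, -0.15, 0, 0, 0, 1, 0, 0, -0.15, 0, 0, 0, 1, 0, 0, -0.15, 0, 0, 0, 1, 0, 0, -0.15, 0, 0, 0, 1, 0, 0, -0.15, 0, 0, 0, 1, 0, 0, -0.15, 0, 0, 0, 1, 0, 0, -0.15, 0, 0, 0]}}

```text
time_s: 22.63
ee_pos: [0.3579, -0.3106, 0.1469]
eef_rot: [-3.128, -0.008, -1.131]
force: [-4.6, 4.7, 14.8]
grip_width: 0.0244
```

>>> {"method": "carry_out", "body": {"commands": [1, 0, 0, -0.15, 0, 0, 0, 1, 0, 0, -0.15, 0, 0, 0, 1, 0, 0, -0.15, 0, 0, 0, 1, 0, 0, -0.15, 0, 0, 0, 1, 0, 0, -0.15, 0, 0, 0, 1, 0, 0, -0.15, 0, 0, 0, 1, 0, 0, -0.15, 0, 0, 0, 1, 0, 0, -0.15, 0, 0, 0, 1, 0, 0, -0.15, 0, 0, 0, 1, 0, 0, -0.15, 0, 0, 0, 1, 0, 0, -0.15, 0, 0, 0, 1, 0, 0, -0.15, 0, 0, 0]}}

```text
time_s: 23.63
ee_pos: [0.358, -0.3106, 0.1466]
eef_rot: [-3.128, -0.008, -1.131]
force: [-5.5, 4.6, 14.6]
grip_width: 0.0245
```

>>> {"method": "carry_out", "body": {"commands": [1, 0, 0, -0.15, 0, 0, 0, 1, 0, 0, -0.15, 0, 0, 0, 1, 0, 0, -0.15, 0, 0, 0, 1, 0, 0, -0.15, 0, 0, 0, 1, 0, 0, -0.15, 0, 0, 0, 1, 0, 0, -0.15, 0, 0, 0, 1, 0, 0, -0.15, 0, 0, 0, 1, 0, 0, -0.15, 0, 0, 0, 1, 0, 0, -0.15, 0, 0, 0, 1, 0, 0, -0.15, 0, 0, 0, 1, 0, 0, -0.15, 0, 0, 0, 1, 0, 0, -0.15, 0, 0, 0]}}

```text
time_s: 24.63
ee_pos: [0.358, -0.3106, 0.1462]
eef_rot: [-3.127, -0.009, -1.131]
force: [-4.9, 6.2, 15.9]
grip_width: 0.0242
```

>>> {"method": "carry_out", "body": {"commands": [1, 0, 0, -0.15, 0, 0, 0, 1, 0, 0, -0.15, 0, 0, 0, 1, 0, 0, -0.15, 0, 0, 0, 1, 0, 0, -0.15, 0, 0, 0, 1, 0, 0, -0.15, 0, 0, 0, 1, 0, 0, -0.15, 0, 0, 0, 1, 0, 0, -0.15, 0, 0, 0, 1, 0, 0, -0.15, 0, 0, 0, 1, 0, 0, -0.15, 0, 0, 0, 1, 0, 0, -0.15, 0, 0, 0, 1, 0, 0, -0.15, 0, 0, 0, 1, 0, 0, -0.15, 0, 0, 0]}}

```text
time_s: 25.63
ee_pos: [0.3581, -0.3105, 0.1459]
eef_rot: [-3.127, -0.009, -1.131]
force: [-4.9, 5.2, 14.0]
grip_width: 0.0245
```

```bash
python3 st.py; python3 lev.py; python3 - <<'E'
from h import *
q=[.4484,-.2639,2.01];c,s=np.cos(q[2]),np.sin(q[2])
pic,d,W=cloud('scene');k=nets.silhouettes('scene','strop')
for r in k[:1]:
    m=cv2.erode(r['region'].astype(np.uint8),np.ones((3,3)))>0;p=W[m];d=p[:,:2]-q[:2];x=d[:,0]*c+d[:,1]*s;y=-d[:,0]*s+d[:,1]*c;z=p[:,2]
    g=(z>.03)&(z<.055);print('strop',r['confidence'],g.sum(),np.percentile(x[g],[1,99]),np.percentile(y[g],[2,98]),np.linalg.lstsq(np.c_[x[g],y[g],np.ones(g.sum())],z[g],rcond=None)[0])
E
```

```text
t 25.6333 tcp press [-0.0038  0.1016  0.1459] yaw -1.57 F press [ 6.8  2.2 14. ] M [1.22 0.94 0.17] 0.024532494007561533
scene slope angle 0.5224426452610793 [[-0.07, 0.2149], [-0.06, 0.2119], [-0.05, 0.2091], [-0.04, 0.2078], [-0.03, 0.2045], [-0.02, 0.2032], [-0.01, 0.2007], [0.0, 0.1987]]
shoe top z [0.0515 0.0585 0.0833]
top slope angle 0.5006407207449188 [[-0.07, 0.2167], [-0.06, 0.2148], [-0.05, 0.2122], [-0.04, 0.2103], [-0.03, 0.2085], [-0.02, 0.207], [-0.01, 0.2039], [0.0, 0.2026]]
shoe top z [0.0524 0.0574 0.0631]
strop 0.86 337 [0.06564648 0.16751224] [-0.02507201  0.01887298] [-0.0457634   0.00977032  0.04717391]
```

```bash
python3 -c "
from h import *
print(ticket.hand_in()); o=ctrl.get_obs(); print(o['time_s'],o['ee_pos'],o['force'])"
```

```text
the job is handed in; nothing more can be done
None
the job is handed in; nothing more can be done
```

The strop is in the press channel and released. I handed the job in at about 26 s with the gripper still holding the lever in the green band. No verdict came back.

**Strop:** my first placing left its edge on the low lip, tilted about 0.12 rad. I regripped it, moved it over to the fence and pushed it against the stop with about 14 N. After I let go, the wrist camera showed it flat (roll about 0.002), with the leather top at 42–43 mm. The handle end was within about 2 mm of where it should be when home. That reading depends on my estimate of the press position, which is good to 2–3 mm.

**Lever:** I gripped it across the black grip and held it for over 4 s. The angle reads 0.52 rad from the pull-down distance. From the camera views of the lever it reads 0.52 (scene) and 0.50 (top). These differ slightly but all lie inside the 0.48–0.57 band. The pull was about 14–15 N, and the lever was steady apart from a creep of about 1 mm at the grip.

**Not checked:** I had used all 12 pictures by then, so I never looked at the pointer against the band. I also did not measure the corner piece again, but the arm stayed well away from it after the start.

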